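# Clamp the hose tail onto the dust-extraction duct

### The job

Join the loose hose tail to the dust-extraction duct on the bench: swing the open half of the hinged clamp ring shut around both flanges, then throw the hook lever over the keeper pin until the ring is properly tight, without forcing it, and let go. Leave the other things on the bench alone.

Things in the scene. Friction and masses are not known exactly. Their poses are not given: they have to be found in the camera images.
- port: Fixed end of a 63 mm steel duct, upright on the bench, carrying the clamp ring. Origin: duct axis at bench level, z up. Flange 90 mm across, 7 mm thick, upper face 57 mm up. The aluminium ring (channel section, 90 mm inside, 104 outside, 44 to 70 mm up) has a fixed half on the +x side, hinge at (0, 61) mm; its ends meet on the -y side.
- clamp_hinge (a point): Upright hinge axis of the ring, at (0, 61) mm in port, 70 mm above the bench; axes as port.
- jaw: Swinging half of the ring, -x side. Origin on the hinge axis at bench level. Shut on centred flanges its axes are parallel to port's; open, it is turned clockwise seen from above (0.6 to 0.9 rad at the start); shut it counter-clockwise until it presses the flanges home. It stays where it is left: about 1 N at its post moves it, 2 to 5 N while it slides the tail.
- jaw_post (a point): Upright round grip post of the swinging half, 14 mm thick, top 122 mm above the bench. This point is on its axis 105 mm above the bench, 125.5 mm from the hinge axis; when shut it is at (-50, -54) mm in port.
- keeper_ear (a point): On the swinging half's end ear: mean place of an upright 8 mm steel keeper pin, 66 to 86 mm above the bench; when shut, 36 mm to the -x side of the lever's pivot. The pin itself is set by its adjusting screw anew every time, up to 3.5 mm either way along x, and is not measured.
- lever: Steel hook lever, 72 to 84 mm above the bench, on the fixed half's ear. Origin on its upright pivot axis at bench level; x axis along its arm, at the start about -30 degrees from port's x. It latches clockwise seen from above: its spiral hook catches the pin from outside after 0.3 to 0.5 rad if the jaw is shut to within about 5 mm there, then draws it in 9.5 mm per rad.
- lever_pivot (a point): Upper end of the lever's upright pivot, at (22, -102) mm in port, 84 mm above the bench; axes as port.
- lever_post (a point): Upright round grip post at the end of the lever's arm, 14 mm thick, top 122 mm above the bench; this point is on its axis 105 mm above the bench, 85 mm from the pivot axis. Turning takes some 3 N here while free; properly tight is 11 to 16 N, reached 0.2 to 0.3 rad after the first rise, at 1.3 to 2.1 rad from a -30 degree arm, by the pin's setting. It stays where it is left.
- tail: Loose hose tail of grey plastic, 0.3 to 0.5 kg, standing on the duct's flange, at the start some 3 to 7 mm off centre towards the swinging half, which pushes it home. Flange 90 mm across, 7 mm thick; tube 57 mm (62 mm at the rim), top 47 mm above its underside. Origin: centre of its underside.
- offcut: Bystander: wood offcut 75 x 42 x 30 mm, origin at the centre of its underside.
- gasket: Bystander: black rubber ring lying flat, 90 mm across, 6 mm thick, origin at the centre of its underside.
- driver: Bystander: screwdriver lying on the bench.
- tape: Bystander: black tape measure case 65 x 30 x 60 mm, origin at the centre of its underside.
- plane: Bystander: wooden hand plane, 160 x 50 mm, 75 mm high, origin at the centre of its underside.
- glue: Bystander: white glue bottle, 60 mm across, 170 mm high, origin at the centre of its underside.
- mug: Bystander: blue mug, 80 mm across, 90 mm high, origin at the centre of its underside.
Mind the look-alikes: they are no part of the job. Of the things that look like the tail, the largest one is meant.

How it is judged:
By the outcome, as a careful person would: the job done as asked, in the order asked, and still so for the second after the job is handed in, with the robot touching nothing.
It also fails if it takes over 64 s, if anything falls off the work surface, if the arm or the gripper's body presses on something with over 40 N, if the wrist force passes 120 N, or if a joint passes its speed limit or range.

### The arm

A 6-joint arm with a two-finger parallel gripper is mounted at the origin on the work surface. World frame = base frame: x ahead of the robot, y to its left, z up, the work surface at z = 0. Lengths are in m, angles in rad, forces in N, time in s.
With the tool pointing down it reaches from about 0.35 to 0.95 m from the base axis. Payload 17.4 kg.
Tool frame: the origin (TCP) lies on the centre line of the jaws, within the pads' length; the fingertips stand 14 mm ahead of it and the grasp point (between the pads) lies 5 mm behind it (arm.nose_length is the distance from the TCP to the fingertips, in m); z points along the fingers, y is the line along which they close (so a half turn about z gives the same grasp; the last joint's range is limited). The gripper opens to 93 mm and grips with 3 to 60 N. Pads are 15 mm wide; open, the fingers measure 128 mm over their backs; the gripper's body (75 mm by 188 mm) begins 65 mm behind the grasp point.
Start: joints at [-1.354, 0.116, 1.442, -0, 1.584, -0.038], TCP at [0.17, -0.653, 0.198] pointing down, gripper open.
Joint ranges: [-2.83, 2.83], [-0.83, 2.19], [0.07, 2.5], [-1.14, 4.28], [0.01, 3], [-2.97, 2.97]. Speed limits (rad/s): [1.89, 1.89, 2.22, 3.14, 3.14, 3.14].

### API

Orientations are given as [roll, pitch, yaw] about the fixed x, y, z axes, in that order (R = Rz(yaw) Ry(pitch) Rx(roll)).
In Python, from station import arm gives the robot as it stands. The module is installed in compiled form; this text tells all that it offers.
- The arm moves only by the tool drive_tool, never from a script. Its argument "deltas" is a list of rows, each a list of 7 numbers: the turn, a rotation vector about the tool's x, y, z in rad, then the shift along the tool's x, y, z in mm, then the finger opening in mm, from 0 to 93. In form: [[rx, ry, rz, dx, dy, dz, claw], ...]. A call has exactly 5 rows; each row shifts and turns the commanded pose from where the row before left it, along the tool's axes as they then stand; what a row does not reach is not made up. A row lasts 1/8 s, in which the tool goes at most 62.5 mm and 10.7 degrees, less where a joint would pass 70% of its speed; a pose out of reach is approached as far as the arm can. A call with a gripper value outside its range is refused whole. The fingers move at their own pace and stop on an object; "newtons" is the grip in N (left out, the last holds). Time passes only in rows, so rows that do not move let the fingers close, or fill a call up. It gives the time, the measured TCP pose, the force, the opening and the grip force at its end, in the units of the state.
- arm.read_state(): the state, without advancing time (a new reading comes with each control period).
- arm.grab_frame(name): name is "side" or "top" or "wrist"; returns the picture (420x560x3 uint8, blue, green, red); there is no depth.
- arm.get_calibration(name): a dict with "mtx" (3x3 intrinsics, pixels), "distortion" ([k1, k2, p1, p2, k3] as OpenCV has them; the pictures are not rectified), "T" (4x4, takes a point from camera to world coordinates); the wrist camera has in their place "T_tool_cam" (4x4, takes a point from camera to tool coordinates, whose origin is the TCP and whose axes are the flange's). Camera axes: x right, y down, z forward; pixel columns grow to the right and rows downward; lengths in m; the calibration is good to about 2 mm. A picture is of the moment at which its call begins: read the wrist's pose just before it. get_calibration takes no time and is no camera call.
- arm.hand_in(): hands the job in; it is judged then, once.
The state is a dict: "t": time; "joint_positions": joint angles; "qd": joint speeds; "joint_efforts": joint torques, N m; "ee_pos": TCP position; "eef_rot": TCP orientation; "wrist_force": force on the tool from outside, world axes, zero at the start; "ft_torque": the same for the moment, N m; "width": finger opening in m; "gripper_force": force on a finger pad.
Only numpy, scipy, OpenCV 4.12 (cv2) and the standard library are available. Lean on these libraries where they do the work, as an engineer would, in place of code of your own. Each camera call takes 0.05 s, during which the arm holds its last target. There are 200 camera calls.

## Working session

There is one attempt and no reset: what is moved stays moved. The work goes in short steps, Python scripts to look and compute and a tool call to move; the robot and the scene stay as the last step left them, time stands still between calls to the robot, and variables do not carry over. Pictures are saved under pics/ and viewed, at most 10 in all, crops included, and the job is handed in when it is done.

Besides the shell and the picture viewer there is one more tool, called after ">>>" by a JSON object that holds its "op" and its "data". drive_tool: Moves the arm, as the interface text tells. Its arguments: {"type":"object","properties":{"deltas":{"type":"array"},"newtons":{"type":"number"}},"required":["deltas"]}

```bash
mkdir -p pics
python3 - <<'E'
from station import arm
import cv2,numpy as np
print(arm.read_state())
for n in("top","side"):
    cv2.imwrite(f"pics/{n}0.png",arm.grab_frame(n)); c=arm.get_calibration(n); print(n,c)
print(arm.get_calibration("wrist"))
E
```

```text
{'t': 0.0, 'joint_positions': array([-1.35377461e+00,  1.16485276e-01,  1.44231747e+00, -3.89024281e-06,
        1.58399944e+00, -3.78029684e-02]), 'qd': array([ 0.00109623,  0.00072285,  0.00011143,  0.00157437, -0.00011624,
        0.00102198]), 'joint_efforts': array([-1.06938307e-03, -7.21265745e+01, -6.22618532e+01,  7.79943913e-02,
        2.37428548e-02, -1.86232239e-05]), 'ee_pos': array([ 0.17008555, -0.65296169,  0.19737326]), 'eef_rot': array([-3.14038384e+00, -4.18257643e-05,  2.54824607e-01]), 'wrist_force': array([-0.36534133,  0.74270673, -0.52615572]), 'ft_torque': array([ 0.06455305, -0.02023091,  0.00779095]), 'gripper_force': 0.0, 'width': 0.09287633469186256}
top {'mtx': array([[471.81992417,   0.        , 274.04174358],
       [  0.        , 471.81992417, 210.42710724],
       [  0.        ,   0.        ,   1.        ]]), 'distortion': array([-0.11560429,  0.        ,  0.        ,  0.        ,  0.        ]), 'T': array([[ 0.01848663, -0.98768633,  0.1553511 ,  0.34555909],
       [-0.99954956, -0.014583  ,  0.02623007, -0.02818041],
       [-0.02364159, -0.155766
[... 507 characters left out ...]
47, -0.59106705,  0.79961849],
       [ 0.        ,  0.        ,  0.        ,  1.        ]])}
{'mtx': array([[333.38369671,   0.        , 278.97297787],
       [  0.        , 333.38369671, 207.57182822],
       [  0.        ,   0.        ,   1.        ]]), 'distortion': array([-0.07610797,  0.        ,  0.        ,  0.        ,  0.        ]), 'T_tool_cam': array([[-9.13104905e-04, -9.53516887e-01, -3.01338202e-01,
         8.28495233e-02],
       [ 9.99999458e-01, -1.02118327e-03,  2.01139719e-04,
         5.06372690e-04],
       [-4.99511650e-04, -3.01337856e-01,  9.53517303e-01,
        -1.87224056e-01],
       [ 0.00000000e+00,  0.00000000e+00,  0.00000000e+00,
         1.00000000e+00]])}
```

View pics/top0.png

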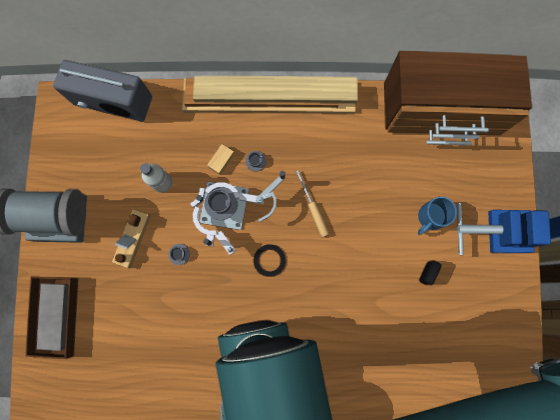

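View pics/side0.png

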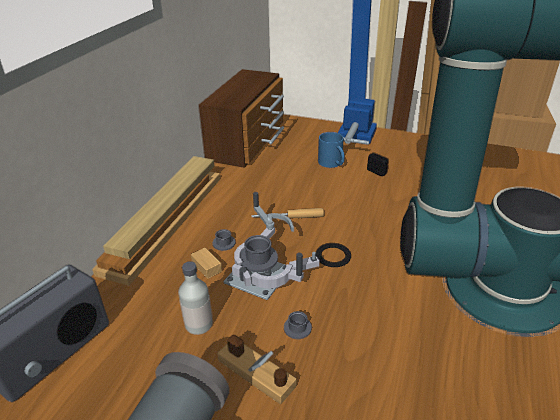

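The top view shows the clamp assembly at about (222,207). Three things look like the tail: the one in the ring at (222,203), and two small ones at (255,160) and (180,254). The one standing in the ring is the largest and sits on the duct, so it should be the one meant. I'll enlarge it to confirm.

Run:
```python
import cv2
a=cv2.imread("pics/top0.png")[150:270,165:305]
b=cv2.imread("pics/side0.png")[180:320,200:360]
cv2.imwrite("pics/topc.png",cv2.resize(a,(700,600),interpolation=cv2.INTER_CUBIC))
cv2.imwrite("pics/sidec.png",cv2.resize(b,(640,560),interpolation=cv2.INTER_CUBIC))
```

```text
(no output)
```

View pics/topc.png

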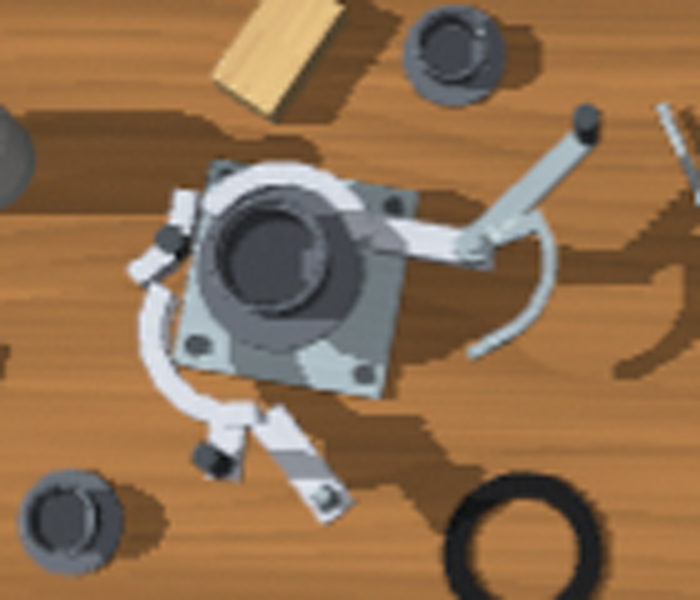

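View pics/sidec.png

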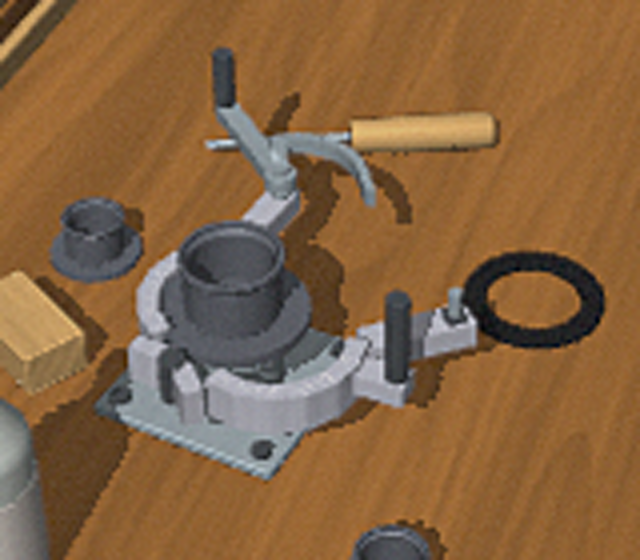

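The top crop shows the tail in the ring, with a flange far larger than the two small look-alikes, so it is confirmed. Crop pixels in the top view: lever post top (587,115), pivot (473,245), jaw post (212,455), keeper pin (325,492), hinge about (165,240). In the side crop: lever post top (222,53), jaw post top (398,297), keeper pin top (456,292), pivot (285,172).

```bash
cat > h.py <<'E'
from station import arm
import cv2,numpy as np
from scipy.spatial.transform import Rotation as R
def cal(n,s=None):
    c=arm.get_calibration(n)
    if n=="wrist":
        T=np.eye(4);T[:3,:3]=R.from_euler("xyz",s["eef_rot"]).as_matrix();T[:3,3]=s["ee_pos"];T=T@c["T_tool_cam"]
    else:T=c["T"]
    return c["mtx"],c["distortion"],T
def ray(c,p):
    u=cv2.undistortPoints(np.array([[p]],float),c[0],c[1])[0,0]
    return c[2][:3,3],c[2][:3,:3]@np.array([*u,1.])
def plane(c,p,z):
    o,d=ray(c,p);return o+d*(z-o[2])/d[2]
def tri(rs):
    A=0;b=0
    for o,d in rs:
        d=d/np.linalg.norm(d);P=np.eye(3)-np.outer(d,d);A=A+P;b=b+P@o
    return np.linalg.solve(A,b)
def proj(c,X):
    Ti=np.linalg.inv(c[2]);r,_=cv2.Rodrigues(Ti[:3,:3])
    return cv2.projectPoints(np.array(X,float).reshape(-1,3),r,Ti[:3,3],c[0],c[1])[0][:,0]
E
python3 - <<'E'
from h import *
np.set_printoptions(precision=4,suppress=True)
t=cal("top");s=cal("side")
T=lambda x,y:(165+x/5,150+y/5)
S=lambda x,y:(200+x/4,180+y/4)
for n,a,b,z in [("lpost",(587,115),(222,53),.122),("piv",(473,243),(285,172),.084),("jpost",(205,462),(398,297),.122),("pin",(325,492),(456,292),.086),("hinge",(165,240),None,.07),("tailrim",(268,258),(233,255),.104)]:
    print(n,plane(t,T(*a),z), b and plane(s,S(*b),z), b and tri([ray(t,T(*a)),ray(s,S(*b))]))
E
```

```text
lpost [ 0.6305 -0.0164  0.122 ] [ 0.6312 -0.0088  0.122 ] [ 0.6331 -0.016   0.1167]
piv [0.5695 0.0431 0.084 ] [0.5677 0.0486 0.084 ] [0.57   0.0433 0.0797]
jpost [0.4477 0.1746 0.122 ] [0.4529 0.179  0.122 ] [0.4509 0.1757 0.1192]
pin [0.4363 0.1172 0.086 ] [0.4356 0.1246 0.086 ] [0.4371 0.1179 0.08  ]
hinge [0.5714 0.21   0.07  ] None None
tailrim [0.5564 0.1488 0.104 ] [0.5584 0.1552 0.104 ] [0.5589 0.15   0.0993]
```

>>> {"op": "drive_tool", "data": {"deltas": [[0,0,0,32,-45,-14,60],[0,0,0,32,-45,-14,60],[0,0,0,32,-45,-14,60],[0,0,0,32,-45,-14,60],[0,0,0,32,-45,-14,60]], "newtons": 20}}

```text
t: 0.72
ee_pos: [0.2685, -0.3934, 0.2683]
eef_rot: [-3.141, -0.0, 0.254]
wrist_force: [0.6, -1.3, 0.7]
width: 0.0602
gripper_force: 0.0
```

>>> {"op": "drive_tool", "data": {"deltas": [[0,0,0,32,-45,-14,60],[0,0,0,32,-45,-14,60],[0,0,0,32,-45,-14,60],[0,0,0,32,-45,-7,60],[0,0,0,32,-45,-2,60]]}}

```text
t: 1.35
ee_pos: [0.3666, -0.1354, 0.3196]
eef_rot: [3.141, -0.001, 0.254]
wrist_force: [1.3, -1.5, -0.1]
width: 0.0596
gripper_force: 0.0
```

>>> {"op": "drive_tool", "data": {"deltas": [[0,0,0,32,-45,0,40],[0,0,0,32,-45,0,40],[0,0,0,32,-45,0,40],[0,0,0,32,-45,0,40],[0,0,0,30,-45,0,40]]}}

```text
t: 1.98
ee_pos: [0.4628, 0.1225, 0.319]
eef_rot: [3.142, -0.0, 0.255]
wrist_force: [0.4, -0.6, -0.9]
width: 0.0399
gripper_force: 0.0
```

>>> {"op": "drive_tool", "data": {"deltas": [[0,0,0,0,0,0,40],[0,0,0,0,0,0,40],[0,0,0,0,0,0,40],[0,0,0,0,0,0,40],[0,0,0,0,0,0,40]]}}

```text
t: 2.6
ee_pos: [0.4625, 0.1199, 0.3193]
eef_rot: [3.142, -0.0, 0.254]
wrist_force: [-0.4, -0.3, 0.0]
width: 0.0401
gripper_force: 0.0
```

Run:
```python
from h import *
s=arm.read_state();im=arm.grab_frame("wrist");np.save("s1.npy",s,allow_pickle=True)
print(s["ee_pos"],s["eef_rot"],s["t"])
cv2.imwrite("pics/w1.png",im);c=im[:330,60:500]
cv2.imwrite("pics/w1c.png",cv2.resize(c,(800,600),interpolation=cv2.INTER_CUBIC))
```

```text
[0.46251875 0.11991353 0.31931233] [ 3.14155490e+00 -4.00688433e-04  2.53825881e-01] 2.6
```

View pics/w1c.png

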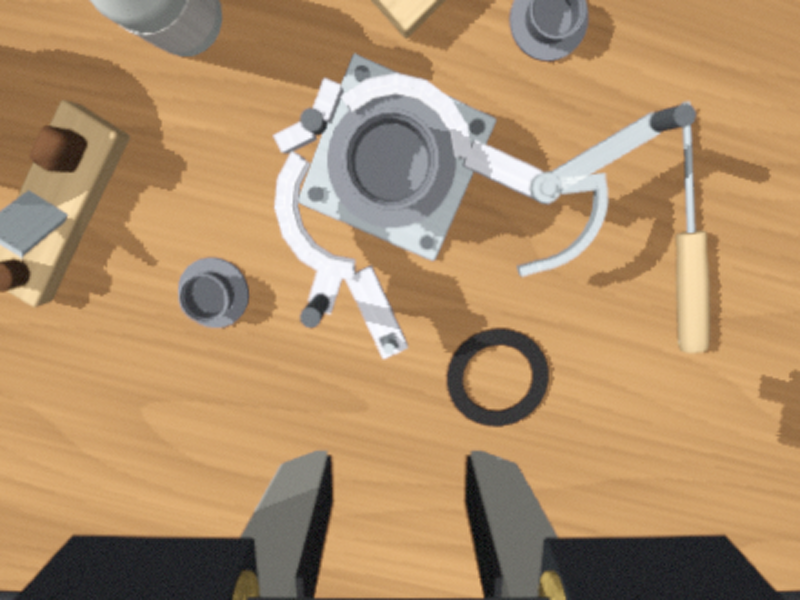

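The wrist crop shows the lever post top at (685,115), pivot (546,187), jaw post top (311,316), keeper pin (391,342), hinge cap (313,121) and tail rim centre (392,160). Nothing stands in the way of the jaw post.

Run:
```python
from h import *
np.set_printoptions(precision=4,suppress=True)
s=np.load("s1.npy",allow_pickle=True).item();w=cal("wrist",s);t=cal("top")
W=lambda x,y:(60+x*.55,y*.55)
T=lambda x,y:(165+x/5,150+y/5)
P={}
for n,a,b,z in [("lpost",(685,115),(587,115),.122),("piv",(546,187),(473,243),.084),("jpost",(311,316),(205,462),.122),("pin",(391,342),(325,492),.086),("hinge",(313,121),(168,238),.07),("tail",(392,160),(268,258),.104),("tip",(522,269),(475,352),.084)]:
    P[n]=plane(w,W(*a),z);print(n,P[n],plane(t,T(*b),z),tri([ray(w,W(*a)),ray(t,T(*b))]))
d=lambda a,b:np.linalg.norm((P[a]-P[b])[:2])
print("lp-piv .085",d("lpost","piv"),"jp-h .1255",d("jpost","hinge"),"piv-h .1645",d("piv","hinge"),"pin-h .1636",d("pin","hinge"))
v=P["piv"]-P["hinge"];yaw=np.arctan2(v[1],v[0])-np.arctan2(-163,22)
c,q=np.cos(yaw),np.sin(yaw);M=np.array([[c,-q],[q,c]])
mid=(P["piv"]+P["hinge"])[:2]/2;o=mid-M@np.array([.011,-.0205])
H=o+M@[0,.061];V=o+M@[.022,-.102];J=o+M@[-.05,-.054]
print("yaw",yaw,"port",o,"H",H,"piv",V,"postshut",J,"pinshut",V-M@[.036,0])
a=lambda v:np.arctan2(v[1],v[0])
print("open",a(J-H)-a(P["jpost"][:2]-H),"lever ang rel port",a(P["lpost"][:2]-V)-yaw,"tail in port",M.T@(P["tail"][:2]-o))
```

```text
lpost [ 0.6293 -0.0164  0.122 ] [ 0.6305 -0.0164  0.122 ] [ 0.6299 -0.0164  0.1221]
piv [0.5686 0.0439 0.084 ] [0.5695 0.0431 0.084 ] [0.5692 0.0434 0.0827]
jpost [0.4515 0.1746 0.122 ] [0.4477 0.1746 0.122 ] [0.4488 0.176  0.1109]
pin [0.4387 0.1184 0.086 ] [0.4363 0.1172 0.086 ] [0.4369 0.118  0.0785]
hinge [0.5709 0.2066 0.07  ] [0.5725 0.2084 0.07  ] [0.5697 0.2047 0.0864]
tail [0.5582 0.148  0.104 ] [0.5564 0.1488 0.104 ] [0.5577 0.1487 0.1001]
tip [0.5118 0.043  0.084 ] [0.5113 0.0407 0.084 ] [0.5118 0.0413 0.0781]
lp-piv .085 0.08553630769016203 jp-h .1255 0.1236277379283375 piv-h .1645 0.16274204909054976 pin-h .1636 0.15895273100386467
yaw -0.14816537703155896 port [0.5619 0.1472] H [0.5709 0.2075] piv [0.5686 0.0431] postshut [0.5045 0.1012] pinshut [0.533  0.0484]
open 0.7432535974766661 lever ang rel port -0.6267752323588968 tail in port [-0.0038  0.0002]
```

>>> {"op": "drive_tool", "data": {"deltas": [[0,0,0,2,-56,10,40],[0,0,0,0,0,50,40],[0,0,0,0,0,50,40],[0,0,0,0,0,50,40],[0,0,0,0,0,50,40]], "newtons": 15}}

```text
t: 3.28
ee_pos: [0.4502, 0.175, 0.1077]
eef_rot: [-3.142, -0.0, 0.255]
wrist_force: [0.4, -0.4, 0.2]
width: 0.0397
gripper_force: 0.0
```

>>> {"op": "drive_tool", "data": {"deltas": [[0,0,0,0,0,3,40],[0,0,0,0,0,0,5],[0,0,0,0,0,0,5],[0,0,0,0,0,0,5],[0,0,0,0,0,0,5]]}}

```text
t: 3.9
ee_pos: [0.4506, 0.1753, 0.1068]
eef_rot: [-3.142, -0.001, 0.255]
wrist_force: [-0.6, 0.7, -0.5]
width: 0.0066
gripper_force: 0.0
```

Run:
```python
from h import *
s=arm.read_state();print(s["ee_pos"],s["width"],s["gripper_force"])
im=arm.grab_frame("wrist")[100:400,80:480]
cv2.imwrite("pics/w2c.png",cv2.resize(im,(800,600),interpolation=cv2.INTER_CUBIC))
```

```text
[0.45063459 0.17525101 0.10683048] 0.006585131379482901 0.0
```

View pics/w2c.png

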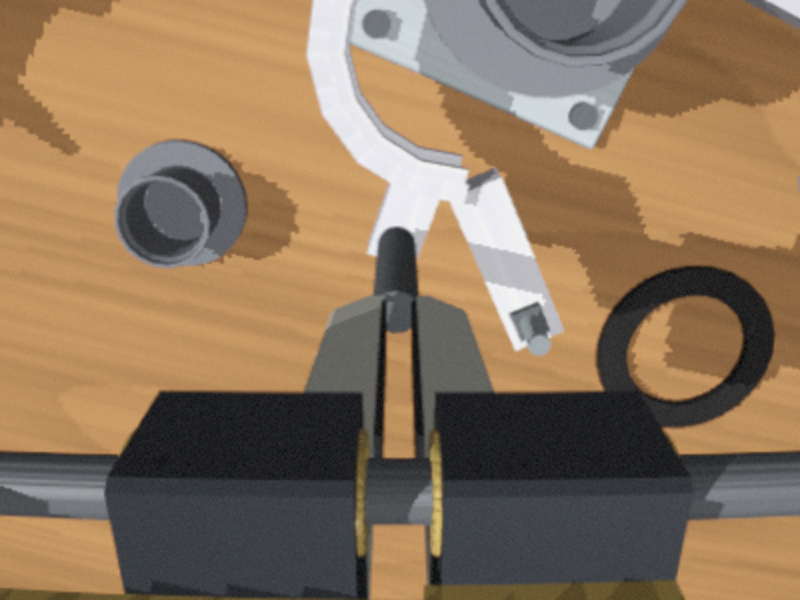

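The fingers (tips at about (397,300)) closed just short of the post, whose top is at crop (397,310). It is still standing ahead of them along tool x.

Run:
```python
from h import *
s=arm.read_state();w=cal("wrist",s)
for p in [(397,300),(397,312),(397,322)]:
    X=plane(w,(80+p[0]/2,100+p[1]/2),.122);d=(X-s["ee_pos"])[:2];y=s["eef_rot"][2]
    print(X,"dx",d@[np.cos(y),np.sin(y)],"dy",d@[np.sin(y),-np.cos(y)])
b=plane(w,(80+198.5,100+115),.075);print(b)
```

```text
[0.45392554 0.17582838 0.122     ] dx 0.0034421967966669887 dy 0.00025386004173150363
[0.45031485 0.17489322 0.122     ] dx -0.00028762498298677954 dy 0.0002487597107649536
[0.44726946 0.17410449 0.122     ] dx -0.003433496413440647 dy 0.0002444475552089945
[0.4586258  0.17708739 0.075     ]
```

```bash
python3 -c "
from station import arm
print(arm.nose_length,[a for a in dir(arm) if a[0]!='_'])"
```

```text
0.014 ['PlanningError', 'get_calibration', 'grab_frame', 'hand_in', 'nose_length', 'read_state']
```

>>> {"op": "drive_tool", "data": {"deltas": [[0,0,0,0,0,0,40],[0,0,0,0,0,0,40],[0,0,0,0,0,0,40],[0,0,0,0,0,8,40],[0,0,0,0,0,10,40]]}}

```text
t: 4.58
ee_pos: [0.4503, 0.1751, 0.0874]
eef_rot: [-3.142, 0.0, 0.255]
wrist_force: [-0.2, -0.7, -0.3]
width: 0.0396
gripper_force: 0.0
```

>>> {"op": "drive_tool", "data": {"deltas": [[0,0,0,0,0,0,5],[0,0,0,0,0,0,5],[0,0,0,0,0,0,5],[0,0,0,0,0,0,5],[0,0,0,0,0,0,5]]}}

```text
t: 5.2
ee_pos: [0.4505, 0.1752, 0.0884]
eef_rot: [-3.142, -0.0, 0.255]
wrist_force: [-0.4, 1.3, 2.1]
width: 0.0132
gripper_force: 15.0
```

The post is gripped. This shows that the real fingertips stand about 37 mm higher than stated, so I'll take a slightly deeper bite before swinging.

>>> {"op": "drive_tool", "data": {"deltas": [[0,0,0,0,0,0,26],[0,0,0,0,0,0,26],[0,0,0,0,0,10,26],[0,0,0,0,0,0,5],[0,0,0,0,0,0,5]]}}

```text
t: 5.82
ee_pos: [0.4502, 0.1751, 0.0778]
eef_rot: [3.142, 0.001, 0.255]
wrist_force: [0.0, 0.8, -5.4]
width: 0.0132
gripper_force: 15.0
```

Run:
```python
from h import *
s=arm.read_state();print(s["ee_pos"],s["eef_rot"],s["width"],s["gripper_force"])
H=np.array([.5709,.2075]);a0=np.arctan2(*(s["ee_pos"][:2]-H)[::-1]);r=np.linalg.norm(s["ee_pos"][:2]-H)
print("r",r,"ang",a0%6.283,"yaw wanted",a0+np.pi)
# per-row chord for dth, tool frame before the turn
for dth in(.05,.075):
    print(dth, "dx",1000*r*(1-np.cos(dth)),"dy",1000*r*np.sin(dth))
```

```text
[0.45016719 0.17509911 0.07776411] [3.14154445e+00 7.46763343e-04 2.54802116e-01] 0.013243728657067308 14.99969020485878
r 0.12500491978791248 ang 3.4035979459786434 yaw wanted 0.26219059956843616
0.05 dx 0.15622359908301725 dy 6.247642045747645
0.075 dx 0.3514115663927341 dy 9.366582047360918
```

>>> {"op": "drive_tool", "data": {"deltas": [[0,0,-0.05,0,6.2,0,5],[0,0,-0.05,0,6.2,0,5],[0,0,-0.05,0,6.2,0,5],[0,0,-0.05,0,6.2,0,5],[0,0,-0.05,0,6.2,0,5]]}}

```text
t: 6.45
ee_pos: [0.4619, 0.1466, 0.0778]
eef_rot: [-3.141, -0.002, 0.506]
wrist_force: [12.9, 8.6, -12.5]
width: 0.0132
gripper_force: 15.0
```

```bash
cat >> h.py <<'E'
def chk(H,r):
    s=arm.read_state();v=s["ee_pos"][:2]-np.array(H);a=np.arctan2(v[1],v[0])
    y=s["eef_rot"][2];u=-v/np.linalg.norm(v);t=np.array([u[1],-u[0]])
    f=s["wrist_force"][:2]
    print("t %.2f r %.2fmm ang %.4f yaw-ideal %.4f f_rad %.1f f_tan %.1f z %.4f w %.4f g %.1f"%(s["t"],1000*np.linalg.norm(v),a%6.2832,(y-a-np.pi+np.pi)%6.2832-np.pi,f@u,f@t,s["ee_pos"][2],s["width"],s["gripper_force"]))
E
python3 -c "
from h import *
chk([.5709,.2075],.1255)"
```

```text
t 6.45 r 124.84mm ang 3.6513 yaw-ideal -0.0032 f_rad 15.4 f_tan -1.2 z 0.0778 w 0.0132 g 15.0
```

>>> {"op": "drive_tool", "data": {"deltas": [[0,0,-0.05,0.5,6.2,0.3,5],[0,0,-0.05,0.4,6.2,0.2,5],[0,0,-0.05,0.3,6.2,0,5],[0,0,-0.05,0.2,6.2,0,5],[0,0,-0.05,0.2,6.2,0,5]]}}

```text
t: 7.08
ee_pos: [0.4804, 0.1218, 0.0778]
eef_rot: [-3.142, -0.001, 0.756]
wrist_force: [2.5, 3.6, -3.1]
width: 0.0143
gripper_force: 15.0
```

```bash
python3 -c "
from h import *
chk([.5709,.2075],.1255)"
```

```text
t 7.08 r 124.66mm ang 3.9000 yaw-ideal -0.0019 f_rad 4.3 f_tan -0.9 z 0.0778 w 0.0143 g 15.0
```

>>> {"op": "drive_tool", "data": {"deltas": [[0,0,-0.03,0.15,3.7,0,5],[0,0,-0.03,0.15,3.7,0,5],[0,0,-0.03,0.15,3.7,0,5],[0,0,-0.03,0.15,3.7,0,5],[0,0,-0.03,0.15,3.7,0,5]]}}

```text
t: 7.7
ee_pos: [0.4941, 0.1092, 0.0778]
eef_rot: [3.142, 0.0, 0.907]
wrist_force: [-1.4, -0.1, 0.0]
width: 0.0136
gripper_force: 15.0
```

```bash
python3 -c "
from h import *
chk([.5709,.2075],.1255)"
```

```text
t 7.70 r 124.71mm ang 4.0494 yaw-ideal -0.0012 f_rad -0.9 f_tan -1.1 z 0.0778 w 0.0136 g 15.0
```

>>> {"op": "drive_tool", "data": {"deltas": [[0,0,-0.012,0.05,1.5,0,5],[0,0,-0.012,0.05,1.5,0,5],[0,0,-0.012,0.05,1.5,0,5],[0,0,-0.012,0.05,1.5,0,5],[0,0,0,0,0,0,5]]}}

```text
t: 8.32
ee_pos: [0.4989, 0.1057, 0.0777]
eef_rot: [3.141, 0.001, 0.953]
wrist_force: [-2.4, -3.9, 5.1]
width: 0.0135
gripper_force: 15.0
```

```bash
python3 -c "
from h import *
chk([.5709,.2075],.1255)"
```

```text
t 8.32 r 124.67mm ang 4.0971 yaw-ideal -0.0022 f_rad -4.6 f_tan 0.2 z 0.0777 w 0.0135 g 15.0
```

>>> {"op": "drive_tool", "data": {"deltas": [[0,0,-0.008,-0.2,1,0,5],[0,0,-0.008,-0.1,1,0,5],[0,0,-0.008,0,1,0,5],[0,0,0,0,0,0,5],[0,0,0,0,0,0,5]]}}

```text
t: 8.95
ee_pos: [0.5014, 0.104, 0.0778]
eef_rot: [3.141, -0.0, 0.977]
wrist_force: [-1.8, -2.7, 4.9]
width: 0.014
gripper_force: 15.0
```

```bash
python3 -c "
from h import *
chk([.5709,.2075],.1255)"
```

```text
t 8.95 r 124.70mm ang 4.1211 yaw-ideal -0.0027 f_rad -3.2 f_tan 0.0 z 0.0778 w 0.0140 g 15.0
```

>>> {"op": "drive_tool", "data": {"deltas": [[0,0,-0.008,0,1,0,5],[0,0,-0.008,0,1,0,5],[0,0,0,0,0,0,5],[0,0,0,0,0,0,5],[0,0,0,0,0,0,5]]}}

```text
t: 9.57
ee_pos: [0.5029, 0.1029, 0.0777]
eef_rot: [3.141, -0.0, 0.993]
wrist_force: [-1.6, -1.8, 5.0]
width: 0.0137
gripper_force: 15.0
```

```bash
python3 -c "
from h import *
chk([.5709,.2075],.1255)"
```

```text
t 9.57 r 124.71mm ang 4.1360 yaw-ideal -0.0016 f_rad -2.3 f_tan -0.4 z 0.0777 w 0.0137 g 15.0
```

>>> {"op": "drive_tool", "data": {"deltas": [[0,0,-0.008,0,1,0,5],[0,0,-0.008,0,1,0,5],[0,0,0,0,0,0,5],[0,0,0,0,0,0,5],[0,0,0,0,0,0,5]]}}

```text
t: 10.2
ee_pos: [0.5046, 0.1019, 0.0777]
eef_rot: [3.141, -0.0, 1.009]
wrist_force: [-1.3, -2.3, 5.1]
width: 0.0136
gripper_force: 15.0
```

```bash
python3 -c "
from h import *
chk([.5709,.2075],.1255)"
```

```text
t 10.20 r 124.73mm ang 4.1519 yaw-ideal -0.0014 f_rad -2.7 f_tan 0.1 z 0.0777 w 0.0136 g 15.0
```

>>> {"op": "drive_tool", "data": {"deltas": [[0,0,-0.008,0,1,0,5],[0,0,0,0,0,0,5],[0,0,0,0,0,0,5],[0,0,0,0,0,0,5],[0,0,0,0,0,0,5]]}}

```text
t: 10.82
ee_pos: [0.5053, 0.1014, 0.0777]
eef_rot: [-3.141, -0.0, 1.017]
wrist_force: [-3.4, -1.6, 5.1]
width: 0.0132
gripper_force: 15.0
```

```bash
python3 -c "
from h import *
chk([.5709,.2075],.1255)
cv2.imwrite('pics/top2.png',cv2.resize(arm.grab_frame('top')[150:270,165:305],(700,600),interpolation=cv2.INTER_CUBIC))
s=arm.read_state();np.save('s2.npy',s,allow_pickle=True)
cv2.imwrite('pics/w3.png',arm.grab_frame('wrist'))"
```

```text
t 10.82 r 124.74mm ang 4.1590 yaw-ideal -0.0004 f_rad -3.2 f_tan -2.1 z 0.0777 w 0.0132 g 15.0
```

View pics/w3.png

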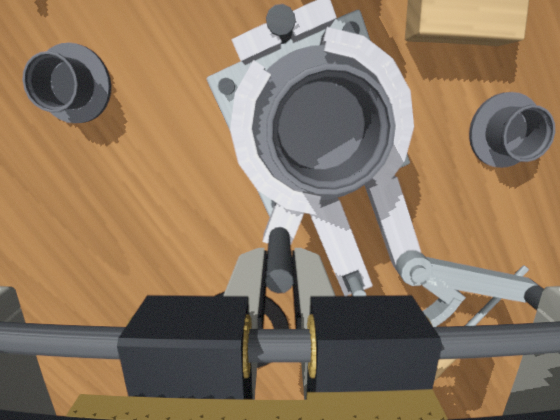

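The wrist picture shows the ring round the flanges, nearly closed, with the keeper pin at (353,282) beside the pivot at (413,268). I'll press on gently until the force rises.

>>> {"op": "drive_tool", "data": {"deltas": [[0,0,-0.008,0,1,0,5],[0,0,0,0,0,0,5],[0,0,0,0,0,0,5],[0,0,0,0,0,0,5],[0,0,0,0,0,0,5]]}}

```text
t: 11.55
ee_pos: [0.5056, 0.1014, 0.0777]
eef_rot: [-3.14, -0.0, 1.025]
wrist_force: [-10.3, 2.9, 9.1]
width: 0.0135
gripper_force: 15.0
```

```bash
python3 -c "
from h import *
chk([.5709,.2075],.1255)"
```

```text
t 11.55 r 124.62mm ang 4.1606 yaw-ideal 0.0063 f_rad -2.9 f_tan -10.3 z 0.0777 w 0.0135 g 15.0
```

>>> {"op": "drive_tool", "data": {"deltas": [[0,0,-0.008,0,1,0,5],[0,0,0,0,0,0,5],[0,0,0,0,0,0,5],[0,0,0,0,0,0,5],[0,0,0,0,0,0,5]]}}

```text
t: 12.18
ee_pos: [0.5057, 0.1014, 0.0776]
eef_rot: [-3.138, -0.0, 1.034]
wrist_force: [-15.1, 7.1, 10.7]
width: 0.0135
gripper_force: 15.0
```

```bash
python3 -c "
from h import *
chk([.5709,.2075],.1255)"
```

```text
t 12.18 r 124.54mm ang 4.1618 yaw-ideal 0.0133 f_rad -1.8 f_tan -16.6 z 0.0776 w 0.0135 g 15.0
```

The jaw is home: the motion stopped while the force rose to 16 N. I'll relax, release, lift, and go over to the lever post.

>>> {"op": "drive_tool", "data": {"deltas": [[0,0,0.012,0,-1.7,0,5],[0,0,0,0,0,0,24],[0,0,0,0,0,0,24],[0,0,0,0,0,-20,24],[0,0,0,0,0,-35,24]]}}

```text
t: 12.8
ee_pos: [0.5052, 0.101, 0.1335]
eef_rot: [-3.14, 0.001, 1.021]
wrist_force: [0.8, -0.2, 0.3]
width: 0.0241
gripper_force: 0.0
```

>>> {"op": "drive_tool", "data": {"deltas": [[0,0,-0.17,0,0,0,40],[0,0,-0.17,0,0,0,40],[0,0,-0.17,0,0,0,40],[0,0,-0.17,0,0,0,40],[0,0,-0.17,0,0,0,40]]}}

```text
t: 13.42
ee_pos: [0.5059, 0.1012, 0.1342]
eef_rot: [3.14, 0.0, 1.876]
wrist_force: [-0.9, -0.1, 0.3]
width: 0.0397
gripper_force: 0.0
```

>>> {"op": "drive_tool", "data": {"deltas": [[0,0,-0.17,0,0,0,40],[0,0,-0.17,0,0,0,40],[0,0,-0.15,0,0,0,40],[0,0,0,-57,0,0,40],[0,0,0,-57,0,0,40]]}}

```text
t: 14.05
ee_pos: [0.588, 0.0201, 0.1346]
eef_rot: [3.14, 0.001, 2.362]
wrist_force: [0.6, 0.5, 0.1]
width: 0.04
gripper_force: 0.0
```

>>> {"op": "drive_tool", "data": {"deltas": [[0,0,0,-45,0,0,40],[0,0,0,0,0,0,40],[0,0,0,0,0,0,40],[0,0,0,0,0,0,40],[0,0,0,0,0,0,40]]}}

```text
t: 14.68
ee_pos: [0.6183, -0.0101, 0.1332]
eef_rot: [3.141, 0.0, 2.362]
wrist_force: [-0.5, -0.3, -0.0]
width: 0.04
gripper_force: 0.0
```

Run:
```python
from h import *
s=arm.read_state();np.save('s3.npy',s,allow_pickle=True)
im=arm.grab_frame('wrist');cv2.imwrite('pics/w4.png',im)
d=(np.array([.6298,-.0164])-s["ee_pos"][:2]);y=s["eef_rot"][2]
print(s["ee_pos"],y,"dx",d@[np.cos(y),np.sin(y)],"dy",d@[np.sin(y),-np.cos(y)])
```

```text
[ 0.61827912 -0.01009919  0.13317211] 2.3616866544427397 dx -0.012621925984128354 dy 0.003621879419845207
```

View pics/w4.png

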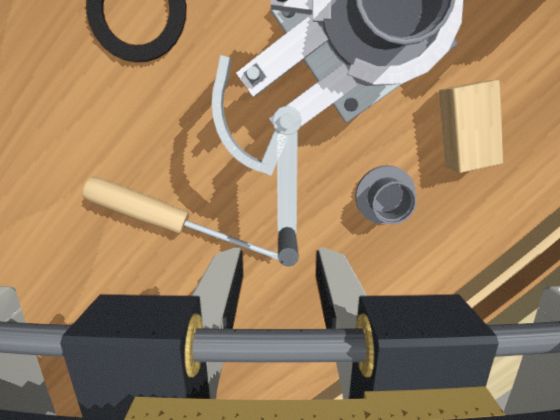

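The wrist picture shows the lever post top at (289,257), pivot (287,120), keeper pin (254,72) on the ear, and the hook tip (224,60) outside the pin. The jaw stayed shut.

Run:
```python
from h import *
s=np.load('s3.npy',allow_pickle=True).item();w=cal("wrist",s)
y=s["eef_rot"][2]
P={n:plane(w,p,z)[:2] for n,p,z in [("piv",(287,120),.084),("post",(289,257),.122),("pin",(254,72),.086)]}
print(P,np.linalg.norm(P["piv"]-P["post"]),np.linalg.norm(P["piv"]-P["pin"]))
v=P["post"]-P["piv"];print("arm ang",np.arctan2(v[1],v[0]))
d=P["post"]-s["ee_pos"][:2];print("dx",d@[np.cos(y),np.sin(y)],"dy",d@[np.sin(y),-np.cos(y)])
```

```text
{'piv': array([0.56880253, 0.04424434]), 'post': array([ 0.63016569, -0.01510723]), 'pin': array([0.53107566, 0.05058933])} 0.08537005187318328 0.03825670950719978
arm ang -0.7687357501091829
dx -0.011972834979260525 dy 0.004798166611664521
```

>>> {"op": "drive_tool", "data": {"deltas": [[0,0,-0.01,-12.5,4.3,0,40],[0,0,0,0,0,25,40],[0,0,0,0,0,30,40],[0,0,0,0,0,0,40],[0,0,0,0,0,0,5]]}}

```text
t: 15.35
ee_pos: [0.6312, -0.0167, 0.0789]
eef_rot: [3.141, 0.001, 2.371]
wrist_force: [-0.7, -0.5, 1.1]
width: 0.0339
gripper_force: 0.0
```

>>> {"op": "drive_tool", "data": {"deltas": [[0,0,0,0,0,0,5],[0,0,0,0,0,0,5],[0,0,0,0,0,0,5],[0,0,0,0,0,0,5],[0,0,0,0,0,0,5]], "newtons": 20}}

```text
t: 15.98
ee_pos: [0.6311, -0.0165, 0.0786]
eef_rot: [3.14, 0.001, 2.371]
wrist_force: [2.1, 1.3, 5.6]
width: 0.0131
gripper_force: 20.0
```

```bash
python3 -c "
from h import *
chk([.5687,.0437],.085)"
```

```text
t 15.97 r 86.68mm ang 5.5157 yaw-ideal -0.0032 f_rad -0.6 f_tan 2.4 z 0.0786 w 0.0131 g 20.0
```

>>> {"op": "drive_tool", "data": {"deltas": [[0,0,0.06,0.15,-5.2,0.1,5],[0,0,0.06,0.15,-5.2,0.1,5],[0,0,0.06,0.15,-5.2,0,5],[0,0,0.06,0.15,-5.2,0,5],[0,0,0.06,0.15,-5.2,0,5]]}}

```text
t: 16.6
ee_pos: [0.6103, -0.0317, 0.0786]
eef_rot: [3.14, 0.0, 2.069]
wrist_force: [0.5, 6.1, 8.1]
width: 0.0136
gripper_force: 20.0
```

```bash
python3 -c "
from h import *
chk([.5687,.0437],.085)"
```

```text
t 16.60 r 86.14mm ang 5.2165 yaw-ideal -0.0058 f_rad 5.1 f_tan 3.4 z 0.0786 w 0.0136 g 20.0
```

>>> {"op": "drive_tool", "data": {"deltas": [[0,0,0.06,0.15,-5.2,0,5],[0,0,0.06,0.15,-5.2,0,5],[0,0,0.06,0.15,-5.2,0,5],[0,0,0.06,0.15,-5.2,0,5],[0,0,0.06,0.15,-5.2,0,5]]}}

```text
t: 17.23
ee_pos: [0.586, -0.0402, 0.0786]
eef_rot: [3.139, -0.001, 1.769]
wrist_force: [1.8, 8.8, 8.7]
width: 0.0132
gripper_force: 20.0
```

```bash
python3 -c "
from h import *
chk([.5687,.0437],.085)"
```

```text
t 17.23 r 85.64mm ang 4.9155 yaw-ideal -0.0046 f_rad 8.3 f_tan 3.5 z 0.0786 w 0.0132 g 20.0
```

>>> {"op": "drive_tool", "data": {"deltas": [[0,0,0.05,0.4,-4.3,-0.2,5],[0,0,0.05,0.3,-4.3,-0.1,5],[0,0,0.05,0.2,-4.3,0,5],[0,0,0.05,0.2,-4.3,0,5],[0,0,0.05,0.2,-4.3,0,5]]}}

```text
t: 17.85
ee_pos: [0.5646, -0.0414, 0.0786]
eef_rot: [3.14, -0.001, 1.519]
wrist_force: [3.6, 5.7, 5.6]
width: 0.0136
gripper_force: 20.0
```

```bash
python3 -c "
from h import *
chk([.5687,.0437],.085)"
```

```text
t 17.85 r 85.22mm ang 4.6638 yaw-ideal -0.0028 f_rad 5.9 f_tan 3.3 z 0.0786 w 0.0136 g 20.0
```

>>> {"op": "drive_tool", "data": {"deltas": [[0,0,0.03,0.1,-2.6,0,5],[0,0,0.03,0.1,-2.6,0,5],[0,0,0.03,0.1,-2.6,0,5],[0,0,0.03,0.1,-2.6,0,5],[0,0,0.03,0.1,-2.6,0,5]]}}

```text
t: 18.48
ee_pos: [0.5518, -0.0396, 0.0786]
eef_rot: [3.14, -0.001, 1.37]
wrist_force: [4.3, 4.4, 5.3]
width: 0.0137
gripper_force: 20.0
```

```bash
python3 -c "
from h import *
chk([.5687,.0437],.085)"
```

```text
t 18.48 r 84.97mm ang 4.5125 yaw-ideal -0.0008 f_rad 5.1 f_tan 3.3 z 0.0786 w 0.0137 g 20.0
```

>>> {"op": "drive_tool", "data": {"deltas": [[0,0,0.03,0.2,-2.6,0,5],[0,0,0.03,0.2,-2.6,0,5],[0,0,0.03,0.1,-2.6,0,5],[0,0,0.01,0.1,-0.9,0,5],[0,0,0,0,0,0,5]]}}

```text
t: 19.1
ee_pos: [0.5434, -0.0373, 0.0786]
eef_rot: [3.14, -0.001, 1.271]
wrist_force: [2.3, 3.3, 4.9]
width: 0.0132
gripper_force: 20.0
```

```bash
python3 -c "
from h import *
chk([.5687,.0437],.085)"
```

```text
t 19.10 r 84.83mm ang 4.4098 yaw-ideal 0.0025 f_rad 3.9 f_tan 1.2 z 0.0786 w 0.0132 g 20.0
```

>>> {"op": "drive_tool", "data": {"deltas": [[0,0,0.03,0.1,-2.6,0,5],[0,0,0.03,0.1,-2.6,0,5],[0,0,0.03,0.1,-2.6,0,5],[0,0,0.01,0.1,-0.9,0,5],[0,0,0,0,0,0,5]]}}

```text
t: 19.73
ee_pos: [0.5357, -0.0344, 0.0786]
eef_rot: [3.139, -0.001, 1.171]
wrist_force: [6.8, -1.8, 3.5]
width: 0.0136
gripper_force: 20.0
```

```bash
python3 -c "
from h import *
chk([.5687,.0437],.085)"
```

```text
t 19.73 r 84.78mm ang 4.3127 yaw-ideal -0.0005 f_rad 1.0 f_tan 6.9 z 0.0786 w 0.0136 g 20.0
```

>>> {"op": "drive_tool", "data": {"deltas": [[0,0,0.01,0,-0.9,0,5],[0,0,0.01,0,-0.9,0,5],[0,0,0.01,0,-0.9,0,5],[0,0,0.01,0,-0.9,0,5],[0,0,0.01,0,-0.9,0,5]]}}

```text
t: 20.35
ee_pos: [0.532, -0.0328, 0.0786]
eef_rot: [3.138, -0.001, 1.12]
wrist_force: [11.5, -1.1, 1.3]
width: 0.0133
gripper_force: 20.0
```

```bash
python3 -c "
from h import *
chk([.5687,.0437],.085)"
```

```text
t 20.35 r 84.81mm ang 4.2654 yaw-ideal -0.0035 f_rad 4.0 f_tan 10.8 z 0.0786 w 0.0133 g 20.0
```

>>> {"op": "drive_tool", "data": {"deltas": [[0,0,0.01,0,-0.9,0,5],[0,0,0.01,0,-0.9,0,5],[0,0,0.01,0,-0.9,0,5],[0,0,0.01,0,-0.9,0,5],[0,0,0,0,0,0,5]]}}

```text
t: 20.98
ee_pos: [0.5289, -0.0312, 0.0786]
eef_rot: [3.138, -0.001, 1.08]
wrist_force: [11.9, -2.4, 1.3]
width: 0.0136
gripper_force: 20.0
```

```bash
python3 -c "
from h import *
chk([.5687,.0437],.085)"
```

```text
t 20.98 r 84.81mm ang 4.2242 yaw-ideal -0.0021 f_rad 3.5 f_tan 11.6 z 0.0786 w 0.0136 g 20.0
```

>>> {"op": "drive_tool", "data": {"deltas": [[0,0,0.01,0,-0.9,0,5],[0,0,0.01,0,-0.9,0,5],[0,0,0.005,0,-0.4,0,5],[0,0,0,0,0,0,5],[0,0,0,0,0,0,5]]}}

```text
t: 21.6
ee_pos: [0.5271, -0.0302, 0.0786]
eef_rot: [3.137, -0.001, 1.056]
wrist_force: [13.9, -4.0, -0.5]
width: 0.0132
gripper_force: 20.0
```

```bash
python3 -c "
from h import *
chk([.5687,.0437],.085)"
```

```text
t 21.60 r 84.81mm ang 4.1999 yaw-ideal -0.0026 f_rad 3.3 f_tan 14.1 z 0.0786 w 0.0132 g 20.0
```

>>> {"op": "drive_tool", "data": {"deltas": [[0,0,0,0,0,0,26],[0,0,0,0,0,0,26],[0,0,0,0,0,0,26],[0,0,0,0,0,-20,26],[0,0,0,0,0,-40,26]]}}

```text
t: 22.22
ee_pos: [0.5248, -0.0296, 0.1384]
eef_rot: [-3.14, 0.001, 1.056]
wrist_force: [-0.3, -0.4, 0.9]
width: 0.0261
gripper_force: 0.0
```

>>> {"op": "drive_tool", "data": {"deltas": [[0,0,0,0,0,-50,26],[0,0,0,0,0,-50,26],[0,0,0,-30,0,-50,26],[0,0,0,-30,0,0,26],[0,0,0,0,0,0,26]]}}

```text
t: 22.85
ee_pos: [0.4954, -0.083, 0.2898]
eef_rot: [3.139, -0.001, 1.054]
wrist_force: [0.2, 0.5, -0.4]
width: 0.0259
gripper_force: 0.0
```

Run:
```python
from h import *
s=arm.read_state();np.save('s5.npy',s,allow_pickle=True);print(s["t"],s["ee_pos"],s["wrist_force"])
im=arm.grab_frame('wrist');cv2.imwrite('pics/w5.png',im)
```

```text
22.85 [ 0.49536168 -0.08302108  0.28982524] [ 0.21537374  0.53759528 -0.44071213]
```

View pics/w5.png

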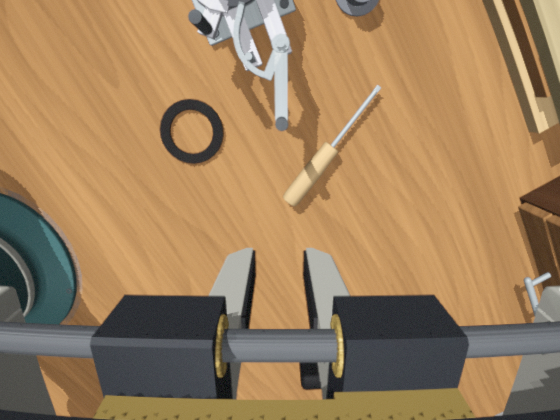

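The final picture shows the hook drawn round the keeper pin at about (248,62), the lever post at (281,124), the pivot at (280,45), and the bystanders undisturbed. I'll check numerically that the lever stayed, then hand in.

Run:
```python
from h import *
s=np.load('s5.npy',allow_pickle=True).item();w=cal("wrist",s)
v=plane(w,(281,124),.122)[:2]-plane(w,(280,45),.084)[:2]
a=np.arctan2(v[1],v[0])%6.2832;print("arm ang",a,np.linalg.norm(v))
if abs(a-4.2)<.06: print(arm.hand_in())
```

```text
arm ang 4.2053561746063295 0.08258349294794161
the job is handed in; nothing more can be done
None
```

The jaw is shut on both flanges, the hook lever is latched over the keeper pin and tight at about 14 N, and the arm is released and clear; I handed the job in after about 23 s.

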